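# Find the full paint tin by feel

## Task

These three identical paint tins are closed, and only one is still full: heft them to find the heaviest. Stand the two lighter ones upright in the shallow grey tray to be refilled, and finish holding the heaviest up in the gripper, upright and still, its bottom at least 15 cm above the table; do not let go of it at the end. Do not knock any tin over or shift the other things on the table.

Things in the scene. Friction and masses are not known exactly. Their poses are not given: they have to be found in the camera images.
- tin_a: one of three identical closed tins: steel, paper band, press-in lid, 62 mm diameter, 100 mm tall, standing loose in a ragged row, 130 to 380 mm apart, on the robot's right and middle, in any order. Each weighs 100 to 700 g; one is at least 150 g heavier than either other, and only lifting tells which. A 25 N grip holds any. Origin: centre of the underside; z: up along the tin
- tin_b: one of three identical closed tins: steel, paper band, press-in lid, 62 mm diameter, 100 mm tall, standing loose in a ragged row, 130 to 380 mm apart, on the robot's right and middle, in any order. Each weighs 100 to 700 g; one is at least 150 g heavier than either other, and only lifting tells which. A 25 N grip holds any. Origin: centre of the underside; z: up along the tin
- tin_c: one of three identical closed tins: steel, paper band, press-in lid, 62 mm diameter, 100 mm tall, standing loose in a ragged row, 130 to 380 mm apart, on the robot's right and middle, in any order. Each weighs 100 to 700 g; one is at least 150 g heavier than either other, and only lifting tells which. A 25 N grip holds any. Origin: centre of the underside; z: up along the tin
- tray: shallow grey plastic tray, taped to the table on the robot's left, inside 300 mm (its x) by 150 mm (its y), floor 4 mm thick, walls 4 mm thick and 14 mm tall over the table, with an 8 mm flange outside; takes three tins in a row along its x with 90 mm between their centres. Origin: centre of its underside, on the table; its x axis runs roughly away from the robot
- sponge: bystander: yellow sponge block 85 x 50 x 30 mm, between the tins and the tray; origin: centre of the underside
- glue: bystander: white glue bottle, 44 mm diameter, 85 mm tall, beyond the tins; origin: centre of the underside
- scissors: bystander: scissors with blue handles lying flat, about 140 x 75 x 10 mm, beyond the tins; origin: near the pivot, at table height
- paintbrush: bystander: paintbrush with a wooden handle lying flat, about 200 mm long, on the robot's side of the tins; origin: on its underside
- waterpot: bystander: grey water pot, 72 mm diameter, 75 mm tall, beyond the tins; origin: centre of the underside
- newspaper: bystander: folded pad of paper 130 x 100 x 14 mm, beyond the tins; origin: centre of the underside
- tape: bystander: green roll of tape, 60 mm diameter, 20 mm tall, on the robot's side between tins and tray; origin: centre of the underside

How it is judged:
By the outcome, as a careful person would: the job done as asked, in the order asked, and still so for the second after the job is handed in, while the arm keeps its last pose, push and grip.
It also fails if it takes over 72 s, if anything falls off the work surface, if the arm or the gripper's body presses on something with over 40 N, if the wrist force passes 120 N, or if a joint passes its speed limit or range.

## Robot

A 7-joint arm with a two-finger parallel gripper is mounted at the origin on the work surface. World frame = base frame: x ahead of the robot, y to its left, z up, the work surface at z = 0. Lengths are in m, angles in rad, forces in N, time in s.
With the tool pointing down it reaches from about 0.4 to 0.85 m from the base axis. Payload 4.5 kg.
Tool frame: the origin (TCP) lies at the very end of the fingers, on their centre line; the grasp point (between the pads) lies 19 mm behind it; z points along the fingers, y is the line along which they close (so a half turn about z gives the same grasp; the last joint's range is limited). The gripper opens to 88 mm and grips with 3 to 60 N. Pads are 18 mm wide; open, the fingers measure 123 mm over their backs; the gripper's body (75 mm by 187 mm) begins 45 mm behind the grasp point.
Start: joints at [-1.068, 0.689, -0.195, 1.565, 0.157, 0.902, -0.215], TCP at [0.282, 0.558, 0.239] pointing down, gripper open.
Joint ranges: [-3.01, 3.01], [-0.46, 2.08], [-1.47, 1.51], [0.13, 2.56], [-1, 4.14], [0.04, 2.09], [-2.66, 2.66]. Speed limits (rad/s): [2.57, 2.57, 3.14, 3.14, 3.14, 3.14, 3.14].

## Interface

Orientations are given as a rotation vector (axis times angle).
In Python, from rig import observe, read_camera, calibration, finish_job gives the robot as it stands.
- The arm moves only by the shell command python3 -m handwheel 'ROWS' [FORCE]. ROWS is JSON, one flat list of numbers, 7 for each row, row after row: the shift along the world's x, y, z in units of 25 mm (1.0 is 25 mm), then the turn, a rotation vector about the world's x, y, z in units of 6 degrees (1.0 is 6 degrees), then the opening, from -1 (shut) to 1 (fully open). A call has 1 to 20 rows; each row is the pose to reach, as a shift and turn from the pose commanded when the call began; what a row does not reach only later rows make up. A row lasts 1/12 s, in which the tool goes at most 41.7 mm and 7.16 degrees, less where a joint would pass 70% of its speed; a pose out of reach is approached as far as the arm can. A call with a gripper value outside its range is refused whole. The fingers move at their own pace and stop on an object; FORCE is the grip in N (left out, the last holds). Time passes only in rows, so rows that repeat a pose let the fingers close. It gives the time, the measured TCP pose, the force, the opening and the grip force at its end, in the units of the state.
- observe(): the state, without advancing time (a new reading comes with each control period).
- read_camera(name): name is "scene" or "top" or "wrist"; returns (picture, depth): 420x560x3 uint8, red, green, blue; 420x560 float32, m along the optical axis (not along the pixel's ray), 0 where there is no reading.
- calibration(name): a dict with "mtx" (3x3 intrinsics, pixels), "R" (3x3) and "t" (3): a world point X has camera coordinates R X + t; the wrist camera has in their place "mount" (4x4, takes a point from camera to tool coordinates, whose origin is the TCP and whose axes are the flange's). Camera axes: x right, y down, z forward; pixel columns grow to the right and rows downward; lengths in m; the calibration is good to about 2 mm. A picture is of the moment at which its call begins: read the wrist's pose just before it. calibration takes no time and is no camera call.
- finish_job(): hands the job in; it is judged then, once.
The state is a dict: "time_s": time; "joint_pos": joint angles; "qd": joint speeds; "joint_torque": joint torques, N m; "eef_pos": TCP position; "orientation": TCP orientation; "contact_force": force on the tool from outside, world axes, zero at the start; "moment": the same for the moment, N m; "gripper_width": opening from 0.0 (shut) to 1.0 (fully open); "grasp_force": force on a finger pad.
Only numpy, scipy, OpenCV 4.12 (cv2) and the standard library are available. Lean on these libraries where they do the work, as an engineer would, in place of code of your own. Each camera call takes 0.05 s, during which the arm holds its last target. There are 200 camera calls.

## Working session

There is one attempt and no reset: what is moved stays moved. The work goes in short steps, Python scripts to look and compute and a shell command to move; the robot and the scene stay as the last step left them, time stands still between calls to the robot, and variables do not carry over. Pictures are saved under pics/ and viewed, at most 10 in all, crops included, and the job is handed in when it is done.

```bash
mkdir -p pics; ls; python3 - <<'E'
from rig import *
import cv2,numpy as np
for n in("top","scene"):
    p,d=read_camera(n);cv2.imwrite(f"pics/{n}0.png",p[:,:,::-1]);np.save(f"{n}0.npy",d)
    c=calibration(n);print(n,{k:np.round(v,4).tolist() for k,v in c.items()})
s=observe();print({k:np.round(v,3).tolist() for k,v in s.items()})
E
```

```text
pics
top {'mtx': [[448.6555, 0.0, 272.7401], [0.0, 448.6555, 208.8915], [0.0, 0.0, 1.0]], 'R': [[0.0121, -0.9992, -0.0385], [-0.9881, -0.0061, -0.154], [0.1536, 0.0399, -0.9873]], 't': [-0.0061, 0.5449, 0.8755]}
scene {'mtx': [[533.2394, 0.0, 289.1326], [0.0, 533.2394, 206.8538], [0.0, 0.0, 1.0]], 'R': [[0.238, 0.9712, -0.0149], [0.7366, -0.1904, -0.649], [-0.6331, 0.1435, -0.7606]], 't': [-0.0942, -0.3791, 1.6137]}
{'time_s': 0.1, 'joint_pos': [-1.068, 0.69, -0.195, 1.566, 0.157, 0.903, -0.215], 'qd': [-0.001, -0.003, -0.001, -0.004, 0.001, -0.001, -0.003], 'joint_torque': [-0.003, -52.85, -1.272, -15.384, -0.053, 0.002, 0.0], 'eef_pos': [0.282, 0.557, 0.238], 'orientation': [-0.729, -3.055, 0.002], 'contact_force': [0.67, 0.084, 0.161], 'moment': [-0.055, -0.019, 0.036], 'grasp_force': 0.0, 'gripper_width': 0.999}
```

View pics/top0.png

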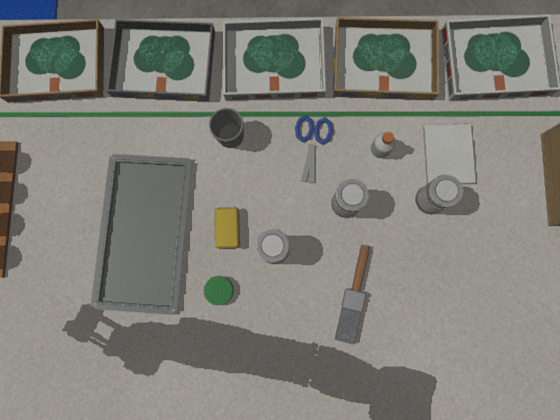

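View pics/scene0.png

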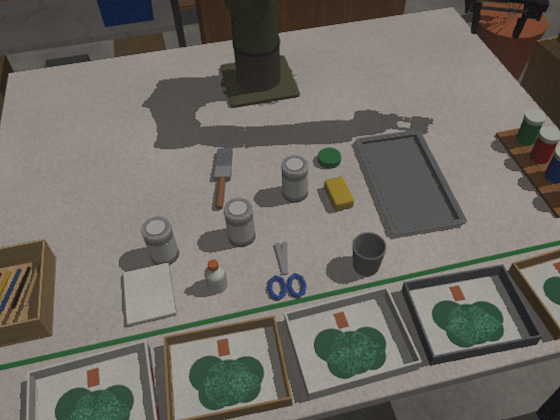

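The top view shows tin lids near (352,195), (446,191) and (273,246). The tray is on the left with corners near (112,156), (190,158), (180,312) and (94,308). The sponge is at (227,228), tape (218,291), brush (352,295), glue (385,145), scissors (313,145), pot (228,128) and paper (450,154).

```bash
cat > h.py <<'E'
from rig import *
import numpy as np,cv2
from scipy.spatial.transform import Rotation as Ro
def onplane(n,uv,z):
    c=calibration(n);R,t,K=map(np.array,(c["R"],c["t"],c["mtx"]))
    o=-R.T@t; d=R.T@np.linalg.inv(K)@np.array([*uv,1.]); return o+d*(z-o[2])/d[2]
def cloud(n,d):
    c=calibration(n);R,t,K=map(np.array,(c["R"],c["t"],c["mtx"]))
    v,u=np.indices(d.shape);P=np.stack([(u-K[0,2])/K[0,0]*d,(v-K[1,2])/K[1,1]*d,d],-1)
    return (P-t)@R
E
python3 - <<'E'
from h import *
np.set_printoptions(precision=4,suppress=True)
d=np.load("top0.npy");W=cloud("top",d)
for nm,uv in dict(L=(273,246),M=(352,195),R=(446,191)).items():
    q=onplane("top",uv,.1)
    m=(np.hypot(W[...,0]-q[0],W[...,1]-q[1])<.045)&(W[...,2]>.09)&(W[...,2]<.12)&(d>0)
    P=W[m];c,r=cv2.minEnclosingCircle(P[:,:2].astype(np.float32));print(nm,q,"mec",c,r,m.sum(),"z",np.median(P[:,2]))
for nm,uv in dict(L=(295,163),M=(239,207),R=(158,226)).items(): print("scene",nm,onplane("scene",uv,.1))
for uv in [(112,156),(190,158),(180,312),(94,308)]: print("tray",onplane("top",uv,.014))
for nm,(uv,z) in dict(sp=((227,228),.03),tape=((218,291),.02),brush1=((365,246),.01),brush2=((345,342),.01),glue=((388,138),.085),sc1=((308,182),.005),sc2=((305,118),.01),sc3=((333,138),.01),pot=((228,121),.075),np1=((424,127),.014),np2=((475,185),.014)).items(): print(nm,onplane("top",uv,z))
print(W[150:320:20,145])
s=observe();print(Ro.from_rotvec(s["orientation"]).as_matrix())
E
```

```text
L [ 0.465  -0.0048  0.1   ] mec (0.4673474133014679, -0.002480095252394676) 0.031755585223436356 875 z 0.10076137379300983
M [ 0.5637 -0.1546  0.1   ] mec (0.5659568905830383, -0.1541077196598053) 0.031734567135572433 856 z 0.10037778182435675
R [ 0.5723 -0.332   0.1   ] mec (0.5746026039123535, -0.3319811224937439) 0.03218098357319832 899 z 0.10003389926152442
scene L [ 0.4636 -0.001   0.1   ]
scene M [ 0.564  -0.1518  0.1   ]
scene R [ 0.5731 -0.3275  0.1   ]
tray [0.6638 0.352  0.014 ]
tray [0.6596 0.1805 0.014 ]
tray [0.3341 0.1879 0.014 ]
tray [0.3395 0.3677 0.014 ]
sp [0.5063 0.0936 0.03  ]
tape [0.3777 0.1099 0.02  ]
brush1 [ 0.4732 -0.1922  0.01  ]
brush2 [ 0.2798 -0.1486  0.01  ]
glue [ 0.6816 -0.2292  0.085 ]
sc1 [ 0.6095 -0.0745  0.005 ]
sc2 [ 0.751  -0.0677  0.01  ]
sc3 [ 0.7057 -0.1281  0.01  ]
pot [0.7209 0.0912 0.075 ]
np1 [ 0.7288 -0.3219  0.014 ]
np2 [ 0.6025 -0.4222  0.014 ]
[[0.6811 0.2843 0.0015]
 [0.6353 0.2811 0.0034]
 [0.5907 0.2785 0.0037]
 [0.5465 0.2753 0.0056]
 [0.5035 0.2733 0.0042]
 [0.4608 0.271  0.004 ]
 [0.4188 0.269  0.0028]
 [0.3773 0.2659 0.0052]
 [0.3369 0.2611 0.013 ]]
[[-0.8922  0.4517 -0.0006]
 [ 0.4517  0.8921 -0.0015]
 [-0.0001 -0.0016 -1.    ]]
```

```bash
python3 -m handwheel '[0.15,-0.45,0,0,0,0,1, 0.4,-1.3,0,0,0,0,1, 0.8,-2.5,0,0,0,0,1, 1.2,-3.6,0,0,0,0,1, 1.6,-4.9,0,0,0,0,1, 2.1,-6.3,0,0,0,0,1, 2.5,-7.6,0,0,0,0,1, 2.9,-9,0,0,0,0,1, 3.4,-10.3,0,0,0,0,1, 3.8,-11.6,0,0,0,0,1, 4.3,-13,0,0,0,0,1, 4.7,-14.3,0,0,0,0,1, 5.15,-15.7,0,0,0,0,1, 5.6,-17,0,0,0,0,1, 6,-18.4,0,0,0,0,1, 6.5,-19.7,0,0,0,0,1, 6.85,-20.8,0,0,0,0,1, 7.1,-21.7,0,0,0,0,1, 7.3,-22.2,0,0,0,0,1, 7.36,-22.4,0,0,0,0,1]' 25
python3 - <<'E'
from h import *
s=observe();p,d=read_camera("wrist");cv2.imwrite("pics/w1.png",p[:,:,::-1])
c=calibration("wrist");print(np.round(c["mount"],3).tolist(),np.round(c["mtx"],1).tolist());print({k:np.round(s[k],3).tolist() for k in("joint_pos","eef_pos","orientation","contact_force")})
M=np.array(c["mount"]);K=c["mtx"];v,u=np.indices(d.shape)
P=np.stack([(u-K[0][2])/K[0][0]*d,(v-K[1][2])/K[1][1]*d,d],-1)@M[:3,:3].T+M[:3,3]
W=P@Ro.from_rotvec(s["orientation"]).as_matrix().T+s["eef_pos"]
m=(abs(W[...,2]-.1)<.012)&(d>0)&(np.hypot(W[...,0]-.466,W[...,1]+.003)<.06)
print(cv2.minEnclosingCircle(W[m][:,:2].astype(np.float32)),m.sum(),np.median(W[m],0))
E
```

```text
time_s: 1.77
eef_pos: [0.4668, -0.0053, 0.2384]
orientation: [0.737, 3.054, -0.002]
contact_force: [0.4, 0.1, 0.4]
gripper_width: 1.002
grasp_force: 0.0
[[-0.001, -0.954, -0.3, 0.079], [1.0, -0.0, -0.0, 0.0], [0.0, -0.3, 0.954, -0.146], [0.0, 0.0, 0.0, 1.0]] [[353.9, 0.0, 277.2], [0.0, 353.9, 207.7], [0.0, 0.0, 1.0]]
{'joint_pos': [0.091, 0.495, -0.27, 2.024, 0.213, 0.649, 0.78], 'eef_pos': [0.467, -0.005, 0.238], 'orientation': [0.737, 3.054, -0.002], 'contact_force': [0.416, 0.081, 0.384]}
((0.4662589728832245, -0.004395178984850645), 0.03176216408610344) 4365 [ 0.46416091 -0.00346672  0.10005473]
```

View pics/w1.png

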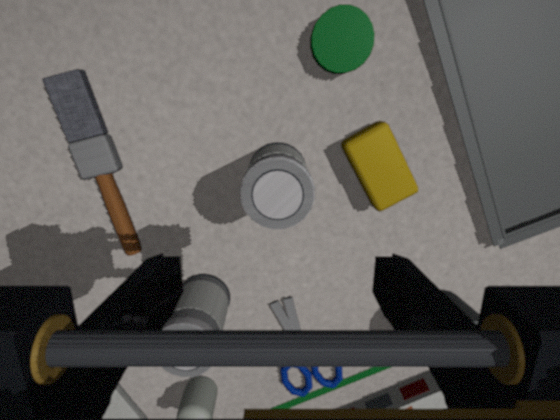

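The wrist view shows the left tin's lid at about (277,193), centred between the fingers. Depth puts it at (0.466, -0.004), directly under the tool, so I'll go down, grip and lift.

```bash
python3 -m handwheel '[0,0,-0.3,0,0,0,1, 0,0,-0.9,0,0,0,1, 0,0,-1.7,0,0,0,1, 0,0,-2.5,0,0,0,1, 0,0,-3.3,0,0,0,1, 0,0,-4.1,0,0,0,1, 0,0,-4.9,0,0,0,1, 0,0,-5.6,0,0,0,1, 0,0,-6.2,0,0,0,1, 0,0,-6.7,0,0,0,1, 0,0,-7.1,0,0,0,1, 0,0,-7.3,0,0,0,1, 0,0,-7.35,0,0,0,1, 0,0,-7.35,0,0,0,0.5, 0,0,-7.35,0,0,0,0, 0,0,-7.35,0,0,0,-0.4, 0,0,-7.35,0,0,0,-0.4, 0,0,-7.35,0,0,0,-0.4, 0,0,-7.35,0,0,0,-0.4, 0,0,-7.35,0,0,0,-0.4]' 25
```

```text
time_s: 3.48
eef_pos: [0.4663, -0.0028, 0.0555]
orientation: [0.73, 3.055, -0.0]
contact_force: [-1.3, -1.1, 5.8]
gripper_width: 0.697
grasp_force: 25.0
```

```bash
python3 -m handwheel '[0,0,0.1,0,0,0,-0.4, 0,0,0.3,0,0,0,-0.4, 0,0,0.6,0,0,0,-0.4, 0,0,0.9,0,0,0,-0.4, 0,0,1.1,0,0,0,-0.4, 0,0,1.2,0,0,0,-0.4, 0,0,1.2,0,0,0,-0.4, 0,0,1.2,0,0,0,-0.4, 0,0,1.2,0,0,0,-0.4, 0,0,1.2,0,0,0,-0.4, 0,0,1.2,0,0,0,-0.4, 0,0,1.2,0,0,0,-0.4, 0,0,1.2,0,0,0,-0.4, 0,0,1.2,0,0,0,-0.4]'; python3 -c "
from rig import observe;import numpy as np
s=observe();print({k:np.round(s[k],3).tolist() for k in('joint_torque','contact_force','moment','eef_pos','grasp_force')})"
python3 -m handwheel '[0,0,0,0,0,0,-0.4, 0,0,0,0,0,0,-0.4, 0,0,0,0,0,0,-0.4]'
```

```text
time_s: 4.65
eef_pos: [0.4663, -0.0024, 0.0849]
orientation: [-0.729, -3.056, -0.0]
contact_force: [-0.1, 0.1, -1.5]
gripper_width: 0.698
grasp_force: 25.0
{'joint_torque': [-0.002, -45.87, 0.106, -4.143, -0.008, 0.059, -0.0], 'contact_force': [-0.1, 0.145, -1.496], 'moment': [-0.007, -0.04, -0.04], 'eef_pos': [0.466, -0.002, 0.085], 'grasp_force': 24.999}
time_s: 4.9
eef_pos: [0.4664, -0.0024, 0.085]
orientation: [0.73, 3.056, 0.0]
contact_force: [-0.3, -0.6, -0.9]
gripper_width: 0.699
grasp_force: 25.0
```

```bash
cat > wt.py <<'E'
from h import *
f=[]
for i in range(6): read_camera("wrist"); f.append(observe()["contact_force"])
s=observe()
print("F",np.mean(f,0).round(2),np.std(f,0).round(2),s["eef_pos"],s["time_s"])
E
python3 wt.py
python3 -m handwheel '[0,0,-0.1,0,0,0,-0.4, 0,0,-0.3,0,0,0,-0.4, 0,0,-0.6,0,0,0,-0.4, 0,0,-0.9,0,0,0,-0.4, 0,0,-1.1,0,0,0,-0.4, 0,0,-1.18,0,0,0,-0.4, 0,0,-1.18,0,0,0,-0.4, 0,0,-1.18,0,0,0,0.2, 0,0,-1.18,0,0,0,1, 0,0,-1.18,0,0,0,1, 0,0,-1.18,0,0,0,1, 0,0,-1.18,0,0,0,1]'
```

```text
F [ 0.17  0.04 -1.79] [0.83 0.24 0.32] [ 0.46635532 -0.00241401  0.08498821] 5.2
time_s: 6.2
eef_pos: [0.4664, -0.0024, 0.0553]
orientation: [-0.73, -3.056, -0.0]
contact_force: [-0.1, 0.1, 0.3]
gripper_width: 0.974
grasp_force: 0.0
```

```bash
python3 -m handwheel '[0,0,0.3,0,0,0,1, 0,0,0.9,0,0,0,1, 0,0,1.7,0,0,0,1, 0,0,2.6,0,0,0,1, 0,0,3.4,0,0,0,1, 0,0,4,0,0,0,1, 0.1,-0.2,4.3,0,0,0,1, 0.4,-0.6,4.4,0,0,0,1, 0.8,-1.3,4.4,0,0,0,1, 1.3,-2.1,4.4,0,0,0,1, 1.9,-3,4.4,0,0,0,1, 2.5,-3.9,4.4,0,0,0,1, 3,-4.7,4.4,0,0,0,1, 3.5,-5.4,4.4,0,0,0,1, 3.8,-5.85,4.4,0,0,0,1, 3.95,-6.05,4.4,0,0,0,1, 3.95,-6.05,4.4,0,0,0,1, 3.95,-6.05,4.4,0,0,0,1]'
cat > loc.py <<'E'
import sys
from h import *
x,y=map(float,sys.argv[1:3])
s=observe();p,d=read_camera("wrist")
c=calibration("wrist");M=np.array(c["mount"]);K=c["mtx"];v,u=np.indices(d.shape)
P=np.stack([(u-K[0][2])/K[0][0]*d,(v-K[1][2])/K[1][1]*d,d],-1)@M[:3,:3].T+M[:3,3]
W=P@Ro.from_rotvec(s["orientation"]).as_matrix().T+s["eef_pos"]
m=(abs(W[...,2]-.1)<.012)&(d>0)&(np.hypot(W[...,0]-x,W[...,1]-y)<.06)
print(cv2.minEnclosingCircle(W[m][:,:2].astype(np.float32)),m.sum(),s["eef_pos"],s["contact_force"])
E
python3 loc.py .565 -.154
```

```text
time_s: 7.7
eef_pos: [0.5646, -0.1529, 0.1656]
orientation: [-0.729, -3.055, -0.001]
contact_force: [0.2, 1.0, 0.2]
gripper_width: 1.002
grasp_force: 0.0
((0.5650833249092102, -0.1563112586736679), 0.031923942267894745) 7253 [ 0.56456177 -0.15288654  0.1655832 ] [0.15834863 0.95661381 0.2002127 ]
```

```bash
python3 -m handwheel '[0,-0.1,-0.3,0,0,0,1, 0,-0.1,-0.8,0,0,0,1, 0,-0.1,-1.5,0,0,0,1, 0,-0.1,-2.2,0,0,0,1, 0,-0.1,-2.9,0,0,0,1, 0,-0.1,-3.5,0,0,0,1, 0,-0.1,-4,0,0,0,1, 0,-0.1,-4.3,0,0,0,1, 0,-0.1,-4.4,0,0,0,1, 0,-0.1,-4.4,0,0,0,0.5, 0,-0.1,-4.4,0,0,0,0, 0,-0.1,-4.4,0,0,0,-0.4, 0,-0.1,-4.4,0,0,0,-0.4, 0,-0.1,-4.4,0,0,0,-0.4, 0,-0.1,-4.4,0,0,0,-0.4, 0,-0.1,-4.4,0,0,0,-0.4]' 25
python3 -m handwheel '[0,0,0.1,0,0,0,-0.4, 0,0,0.3,0,0,0,-0.4, 0,0,0.6,0,0,0,-0.4, 0,0,0.9,0,0,0,-0.4, 0,0,1.1,0,0,0,-0.4, 0,0,1.2,0,0,0,-0.4, 0,0,1.2,0,0,0,-0.4, 0,0,1.2,0,0,0,-0.4, 0,0,1.2,0,0,0,-0.4, 0,0,1.2,0,0,0,-0.4, 0,0,1.2,0,0,0,-0.4]'; python3 wt.py
```

```text
time_s: 9.08
eef_pos: [0.5654, -0.1568, 0.0562]
orientation: [0.73, 3.054, -0.001]
contact_force: [-2.0, -2.5, 5.4]
gripper_width: 0.696
grasp_force: 25.0
time_s: 10.0
eef_pos: [0.5649, -0.1561, 0.0852]
orientation: [-0.729, -3.055, -0.0]
contact_force: [0.0, 0.4, -5.8]
gripper_width: 0.695
grasp_force: 25.0
F [ 0.01 -0.16 -5.79] [0.33 0.32 0.48] [ 0.56511449 -0.15612128  0.08543618] 10.3
```

```bash
python3 -m handwheel '[0,0,-0.1,0,0,0,-0.4, 0,0,-0.3,0,0,0,-0.4, 0,0,-0.6,0,0,0,-0.4, 0,0,-0.9,0,0,0,-0.4, 0,0,-1.1,0,0,0,-0.4, 0,0,-1.2,0,0,0,-0.4, 0,0,-1.2,0,0,0,-0.4, 0,0,-1.2,0,0,0,0.2, 0,0,-1.2,0,0,0,1, 0,0,-1.2,0,0,0,1, 0,0,-1.2,0,0,0,1, 0,0,-1.2,0,0,0,1]'
python3 -m handwheel '[0,0,0.3,0,0,0,1, 0,0,0.9,0,0,0,1, 0,0,1.7,0,0,0,1, 0,0,2.6,0,0,0,1, 0,0,3.4,0,0,0,1, 0,0,4,0,0,0,1, 0,-0.2,4.3,0,0,0,1, 0.05,-0.7,4.4,0,0,0,1, 0.1,-1.5,4.4,0,0,0,1, 0.15,-2.4,4.4,0,0,0,1, 0.2,-3.4,4.4,0,0,0,1, 0.25,-4.4,4.4,0,0,0,1, 0.3,-5.4,4.4,0,0,0,1, 0.35,-6.2,4.4,0,0,0,1, 0.35,-6.75,4.4,0,0,0,1, 0.35,-7,4.4,0,0,0,1, 0.35,-7,4.4,0,0,0,1, 0.35,-7,4.4,0,0,0,1]'
python3 loc.py .574 -.331
```

```text
time_s: 11.3
eef_pos: [0.5656, -0.1562, 0.0555]
orientation: [0.729, 3.055, 0.0]
contact_force: [-0.5, -0.8, -0.1]
gripper_width: 0.981
grasp_force: 0.0
time_s: 12.8
eef_pos: [0.5737, -0.3302, 0.1651]
orientation: [-0.729, -3.055, -0.002]
contact_force: [0.1, 0.1, -1.1]
gripper_width: 0.998
grasp_force: 0.0
((0.5740641355514526, -0.3344687521457672), 0.03196560963988304) 7290 [ 0.57374104 -0.33015158  0.16506023] [ 0.10545102  0.14015567 -1.09855162]
```

```bash
python3 -m handwheel '[0,-0.1,-0.3,0,0,0,1, 0,-0.1,-0.8,0,0,0,1, 0,-0.1,-1.5,0,0,0,1, 0,-0.1,-2.2,0,0,0,1, 0,-0.1,-2.9,0,0,0,1, 0,-0.1,-3.5,0,0,0,1, 0,-0.1,-4,0,0,0,1, 0,-0.1,-4.3,0,0,0,1, 0,-0.1,-4.4,0,0,0,1, 0,-0.1,-4.4,0,0,0,0.5, 0,-0.1,-4.4,0,0,0,0, 0,-0.1,-4.4,0,0,0,-0.4, 0,-0.1,-4.4,0,0,0,-0.4, 0,-0.1,-4.4,0,0,0,-0.4, 0,-0.1,-4.4,0,0,0,-0.4, 0,-0.1,-4.4,0,0,0,-0.4]' 25
python3 -m handwheel '[0,0,0.1,0,0,0,-0.4, 0,0,0.3,0,0,0,-0.4, 0,0,0.6,0,0,0,-0.4, 0,0,0.9,0,0,0,-0.4, 0,0,1.1,0,0,0,-0.4, 0,0,1.2,0,0,0,-0.4, 0,0,1.2,0,0,0,-0.4, 0,0,1.2,0,0,0,-0.4, 0,0,1.2,0,0,0,-0.4, 0,0,1.2,0,0,0,-0.4, 0,0,1.2,0,0,0,-0.4]'; python3 wt.py
```

```text
time_s: 14.18
eef_pos: [0.5743, -0.3342, 0.0564]
orientation: [0.73, 3.054, -0.001]
contact_force: [-0.9, -1.2, 5.7]
gripper_width: 0.7
grasp_force: 25.0
time_s: 15.1
eef_pos: [0.5736, -0.3335, 0.0851]
orientation: [-0.729, -3.055, -0.0]
contact_force: [0.1, -0.2, -1.3]
gripper_width: 0.698
grasp_force: 25.0
F [-0.05 -0.34 -1.4 ] [0.43 0.32 0.46] [ 0.57387178 -0.33362379  0.08543267] 15.4
```

Measured weights: left about 2.0 N, middle about 6.0 N, right about 1.7 N. The middle tin is the full one, so the right tin goes to the far slot of the tray.

```bash
python3 -m handwheel '[0,0,0.2,0,0,0,-0.4, 0,0,0.6,0,0,0,-0.4, 0,0,1.2,0,0,0,-0.4, 0,0,1.9,0,0,0,-0.4, 0,0,2.7,0,0,0,-0.4, 0,0,3.5,0,0,0,-0.4, 0,0,4.2,0,0,0,-0.4, 0,0.1,4.7,0,0,0,-0.4, 0,0.4,4.9,0,0,0,-0.4, 0,0.9,5,0,0,0,-0.4, 0,1.6,5,0,0,0,-0.4, 0.1,2.5,5,0,0,0,-0.4, 0.1,3.5,5,0,0,0,-0.4, 0.1,4.6,5,0,0,0,-0.4, 0.15,5.7,5,0,0,0,-0.4, 0.15,6.8,5,0,0,0,-0.4, 0.2,7.9,5,0,0,0,-0.4, 0.2,9,5,0,0,0,-0.4, 0.2,10.1,5,0,0,0,-0.4, 0.3,11.2,5,0,0,0,-0.4]'
python3 -m handwheel '[0,1.1,0,0,0,0,-0.4, 0.05,2.2,0,0,0,0,-0.4, 0.05,3.3,0,0,0,0,-0.4, 0.1,4.4,0,0,0,0,-0.4, 0.1,5.5,0,0,0,0,-0.4, 0.15,6.6,0,0,0,0,-0.4, 0.2,7.7,0,0,0,0,-0.4, 0.2,8.8,0,0,0,0,-0.4, 0.2,9.8,0,0,0,0,-0.4, 0.25,10.7,0,0,0,0,-0.4, 0.3,11.5,0,0,0,0,-0.4, 0.3,12.1,0,0,0,0,-0.4, 0.3,12.5,0,0,0,0,-0.4, 0.3,12.75,0,0,0,0,-0.4, 0.3,12.85,0,0,0,0,-0.4, 0.3,12.9,0,0,0,0,-0.4, 0.3,12.9,0,0,0,0,-0.4, 0.3,12.9,0,0,0,0,-0.4]'
python3 - <<'E'
from h import *
p,d=read_camera("top");cv2.imwrite("pics/t2.png",cv2.resize(p[100:340,60:340],None,fx=2,fy=2)[:,:,::-1])
E
```

```text
time_s: 17.07
eef_pos: [0.5795, -0.0508, 0.2096]
orientation: [-0.727, -3.053, 0.0]
contact_force: [0.4, -0.6, -1.7]
gripper_width: 0.702
grasp_force: 25.0
time_s: 18.57
eef_pos: [0.5892, 0.2674, 0.2105]
orientation: [0.732, 3.055, -0.002]
contact_force: [-0.7, 0.5, -1.4]
gripper_width: 0.698
grasp_force: 25.0
```

View pics/t2.png

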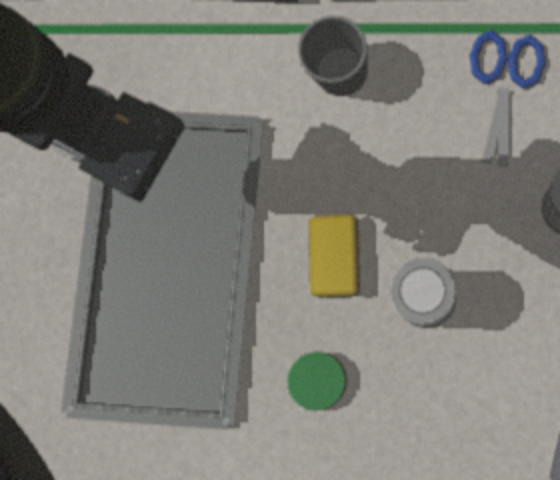

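The far-left corner of the tray is hidden by the gripper, which is over the far slot. The sponge, tape, pot, scissors and left tin haven't moved. Lowering now.

```bash
python3 -m handwheel '[0,0,-0.2,0,0,0,-0.4, 0,0,-0.6,0,0,0,-0.4, 0,0,-1.2,0,0,0,-0.4, 0,0,-1.9,0,0,0,-0.4, 0,0,-2.7,0,0,0,-0.4, 0,0,-3.4,0,0,0,-0.4, 0,0,-4.1,0,0,0,-0.4, 0,0,-4.7,0,0,0,-0.4, 0,0,-5.2,0,0,0,-0.4, 0,0,-5.6,0,0,0,-0.4, 0,0,-5.8,0,0,0,-0.4, 0,0,-5.95,0,0,0,-0.4, 0,0,-6.02,0,0,0,-0.4, 0,0,-6.02,0,0,0,-0.4, 0,0,-6.02,0,0,0,-0.4]'
python3 -m handwheel '[0,0,0,0,0,0,0.2, 0,0,0,0,0,0,0.9, 0,0,0,0,0,0,1, 0,0,0,0,0,0,1, 0,0,0,0,0,0,1, 0,0,0.3,0,0,0,1, 0,0,0.9,0,0,0,1, 0,0,1.7,0,0,0,1, 0,0,2.6,0,0,0,1, 0,0,3.3,0,0,0,1, 0,0,3.8,0,0,0,1, 0,0,4.1,0,0,0,1, 0,0,4.2,0,0,0,1]'
python3 loc.py .589 .268
```

```text
time_s: 19.87
eef_pos: [0.5895, 0.2692, 0.0607]
orientation: [0.729, 3.054, 0.002]
contact_force: [-0.0, -0.4, -1.8]
gripper_width: 0.7
grasp_force: 25.0
time_s: 20.95
eef_pos: [0.5894, 0.2692, 0.1664]
orientation: [0.729, 3.054, 0.002]
contact_force: [0.4, -0.5, -0.4]
gripper_width: 1.0
grasp_force: 0.0
((0.5892093181610107, 0.26963093876838684), 0.03176308050751686) 7525 [0.58942131 0.26916229 0.16642817] [ 0.35973896 -0.51055338 -0.39014753]
```

```bash
python3 -m handwheel '[-0.1,-0.2,0,0,0,0,1, -0.3,-0.7,0,0,0,0,1, -0.65,-1.4,0,0,0,0,1, -1.05,-2.3,0,0,0,0,1, -1.5,-3.3,0,0,0,0,1, -1.95,-4.3,0,0,0,0,1, -2.4,-5.3,0,0,0,0,1, -2.85,-6.3,0,0,0,0,1, -3.3,-7.3,0,0,0,0,1, -3.75,-8.3,0,0,0,0,1, -4.2,-9.2,0,0,0,0,1, -4.5,-9.9,0,0,0,0,1, -4.75,-10.4,0,0,0,0,1, -4.9,-10.75,0,0,0,0,1, -4.94,-10.87,0,0,0,0,1, -4.94,-10.87,0,0,0,0,1, -4.94,-10.87,0,0,0,0,1]'
python3 loc.py .466 -.003
```

```text
time_s: 22.42
eef_pos: [0.4658, -0.0021, 0.1648]
orientation: [0.728, 3.056, 0.002]
contact_force: [-0.2, -0.3, -0.5]
gripper_width: 1.001
grasp_force: 0.0
((0.4665467143058777, -0.0019690257031470537), 0.03171665593981743) 7326 [ 0.46577449 -0.00206828  0.16481647] [-0.23588135 -0.26591519 -0.45075467]
```

```bash
python3 -m handwheel '[0,0,-0.3,0,0,0,1, 0,0,-0.8,0,0,0,1, 0,0,-1.5,0,0,0,1, 0,0,-2.2,0,0,0,1, 0,0,-2.9,0,0,0,1, 0,0,-3.5,0,0,0,1, 0,0,-4,0,0,0,1, 0,0,-4.3,0,0,0,1, 0,0,-4.42,0,0,0,1, 0,0,-4.42,0,0,0,0.5, 0,0,-4.42,0,0,0,0, 0,0,-4.42,0,0,0,-0.4, 0,0,-4.42,0,0,0,-0.4, 0,0,-4.42,0,0,0,-0.4, 0,0,-4.42,0,0,0,-0.4, 0,0,-4.42,0,0,0,-0.4]' 25
python3 -m handwheel '[0,0,0.15,0,0,0,-0.4, 0,0,0.5,0,0,0,-0.4, 0,0,1.1,0,0,0,-0.4, 0,0,1.8,0,0,0,-0.4, 0,0,2.6,0,0,0,-0.4, 0,0,3.2,0,0,0,-0.4, 0,0.1,3.7,0,0,0,-0.4, -0.1,0.5,3.95,0,0,0,-0.4, -0.2,1.1,4,0,0,0,-0.4, -0.4,2,4,0,0,0,-0.4, -0.6,3,4,0,0,0,-0.4, -0.85,4.1,4,0,0,0,-0.4, -1.1,5.2,4,0,0,0,-0.4, -1.3,6.3,4,0,0,0,-0.4, -1.5,7.4,4,0,0,0,-0.4, -1.75,8.5,4,0,0,0,-0.4, -2,9.5,4,0,0,0,-0.4, -2.15,10.3,4,0,0,0,-0.4, -2.25,10.8,4,0,0,0,-0.4, -2.28,11.1,4,0,0,0,-0.4]'
python3 -m handwheel '[0,0,0,0,0,0,-0.4, 0,0,0,0,0,0,-0.4, 0,0,-0.2,0,0,0,-0.4, 0,0,-0.6,0,0,0,-0.4]'
```

```text
time_s: 23.8
eef_pos: [0.4659, -0.0028, 0.055]
orientation: [0.729, 3.054, 0.001]
contact_force: [1.4, 0.6, 6.7]
gripper_width: 0.697
grasp_force: 25.0
time_s: 25.47
eef_pos: [0.407, 0.2767, 0.1544]
orientation: [-0.725, -3.056, -0.001]
contact_force: [-0.7, -0.3, -1.3]
gripper_width: 0.699
grasp_force: 25.0
time_s: 25.8
eef_pos: [0.4094, 0.2731, 0.1398]
orientation: [0.733, 3.053, 0.001]
contact_force: [-0.2, 0.4, -2.1]
gripper_width: 0.697
grasp_force: 25.0
```

```bash
python3 -m handwheel '[0,0,-0.5,0,0,0,-0.4, 0,0,-1,0,0,0,-0.4, 0,0,-1.6,0,0,0,-0.4, 0,0,-2.1,0,0,0,-0.4, 0,0,-2.5,0,0,0,-0.4, 0,0,-2.8,0,0,0,-0.4, 0,0,-3,0,0,0,-0.4, 0,0,-3.12,0,0,0,-0.4, 0,0,-3.19,0,0,0,-0.4, 0,0,-3.19,0,0,0,-0.4, 0,0,-3.19,0,0,0,-0.4]'
python3 -m handwheel '[0,0,0,0,0,0,0.2, 0,0,0,0,0,0,0.9, 0,0,0,0,0,0,1, 0,0,0,0,0,0,1, 0,0,0,0,0,0,1, 0,0,0.3,0,0,0,1, 0,0,0.9,0,0,0,1, 0,0,1.7,0,0,0,1, 0,0,2.6,0,0,0,1, 0,0,3.3,0,0,0,1, 0,0,3.8,0,0,0,1, 0,0,4.1,0,0,0,1, 0,0,4.2,0,0,0,1]'
python3 loc.py .409 .273
```

```text
time_s: 26.72
eef_pos: [0.4086, 0.2747, 0.0601]
orientation: [0.729, 3.055, 0.001]
contact_force: [0.8, 0.5, -0.8]
gripper_width: 0.699
grasp_force: 25.0
time_s: 27.8
eef_pos: [0.4089, 0.2749, 0.1662]
orientation: [0.73, 3.054, 0.003]
contact_force: [0.9, -0.2, -0.2]
gripper_width: 1.002
grasp_force: 0.0
((0.40914186835289, 0.27522408962249756), 0.03179728612303734) 7521 [0.40887292 0.27488895 0.16620071] [ 0.90513181 -0.23533916 -0.16380319]
```

```bash
python3 -m handwheel '[0.1,-0.3,0,0,0,0,1, 0.35,-0.9,0,0,0,0,1, 0.65,-1.8,0,0,0,0,1, 1.05,-2.9,0,0,0,0,1, 1.45,-4,0,0,0,0,1, 1.85,-5.1,0,0,0,0,1, 2.25,-6.2,0,0,0,0,1, 2.65,-7.3,0,0,0,0,1, 3.05,-8.4,0,0,0,0,1, 3.45,-9.5,0,0,0,0,1, 3.85,-10.6,0,0,0,0,1, 4.25,-11.7,0,0,0,0,1, 4.65,-12.8,0,0,0,0,1, 5.05,-13.9,0,0,0,0,1, 5.4,-14.9,0,0,0,0,1, 5.7,-15.8,0,0,0,0,1, 6,-16.5,0,0,0,0,1, 6.15,-17,0,0,0,0,1, 6.24,-17.24,0,0,0,0,1, 6.24,-17.24,0,0,0,0,1]'
python3 -m handwheel '[0,0,0,0,0,0,1, 0,0,0,0,0,0,1]'
python3 loc.py .565 -.156
```

```text
time_s: 29.52
eef_pos: [0.5639, -0.1579, 0.1639]
orientation: [-0.733, -3.054, 0.001]
contact_force: [-0.9, 0.7, -0.1]
gripper_width: 0.998
grasp_force: 0.0
time_s: 29.68
eef_pos: [0.564, -0.1545, 0.1646]
orientation: [-0.726, -3.056, -0.002]
contact_force: [-0.6, -0.0, 0.3]
gripper_width: 1.002
grasp_force: 0.0
((0.5641893744468689, -0.15548935532569885), 0.03181549906730652) 7345 [ 0.56398099 -0.15453966  0.16460662] [-0.63977823 -0.04739054  0.34800973]
```

```bash
python3 -m handwheel '[0,0,-0.3,0,0,0,1, 0,0,-0.8,0,0,0,1, 0,0,-1.5,0,0,0,1, 0,0,-2.2,0,0,0,1, 0,0,-2.9,0,0,0,1, 0,0,-3.5,0,0,0,1, 0,0,-4,0,0,0,1, 0,0,-4.3,0,0,0,1, 0,0,-4.42,0,0,0,1, 0,0,-4.42,0,0,0,0.5, 0,0,-4.42,0,0,0,0, 0,0,-4.42,0,0,0,-0.4, 0,0,-4.42,0,0,0,-0.4, 0,0,-4.42,0,0,0,-0.4, 0,0,-4.42,0,0,0,-0.4, 0,0,-4.42,0,0,0,-0.4]' 28
python3 -m handwheel '[0,0,0.15,0,0,0,-0.4, 0,0,0.4,0,0,0,-0.4, 0,0,0.8,0,0,0,-0.4, 0,0,1.4,0,0,0,-0.4, 0,0,2,0,0,0,-0.4, 0,0,2.6,0,0,0,-0.4, 0,0,3.2,0,0,0,-0.4, 0,0,3.8,0,0,0,-0.4, 0,0,4.4,0,0,0,-0.4, 0,0,5,0,0,0,-0.4, 0,0,5.6,0,0,0,-0.4, 0,0,6.2,0,0,0,-0.4, 0,0,6.7,0,0,0,-0.4, 0,0,7.2,0,0,0,-0.4, 0,0,7.6,0,0,0,-0.4, 0,0,7.85,0,0,0,-0.4, 0,0,8,0,0,0,-0.4, 0,0,8,0,0,0,-0.4, 0,0,8,0,0,0,-0.4, 0,0,8,0,0,0,-0.4]'
python3 -m handwheel '[0,0,0,0,0,0,-0.4, 0,0,0,0,0,0,-0.4, 0,0,0,0,0,0,-0.4, 0,0,0,0,0,0,-0.4, 0,0,0,0,0,0,-0.4, 0,0,0,0,0,0,-0.4]'
python3 wt.py; python3 - <<'E'
from h import *
for n in("top","scene"):
    p,d=read_camera(n);cv2.imwrite(f"pics/{n}3.png",p[:,:,::-1])
    a=[cv2.resize(cv2.imread(f"pics/{n}{k}.png"),(400,300)) for k in(0,3)]
    globals()[n+"_"]=np.hstack(a)
cv2.imwrite("pics/end.png",np.vstack([top_,scene_]))
E
```

```text
time_s: 31.07
eef_pos: [0.5649, -0.1564, 0.055]
orientation: [0.729, 3.054, 0.0]
contact_force: [-0.7, -0.1, 4.5]
gripper_width: 0.694
grasp_force: 28.0
time_s: 32.73
eef_pos: [0.5638, -0.1564, 0.2535]
orientation: [-0.729, -3.054, 0.0]
contact_force: [-0.1, -1.1, -5.3]
gripper_width: 0.7
grasp_force: 28.0
time_s: 33.23
eef_pos: [0.5644, -0.1564, 0.2542]
orientation: [-0.73, -3.056, -0.0]
contact_force: [0.5, 0.7, -5.2]
gripper_width: 0.698
grasp_force: 28.0
F [ 0.33  0.08 -5.48] [0.35 0.6  0.14] [ 0.56437137 -0.15636216  0.25425687] 33.5333
```

View pics/end.png

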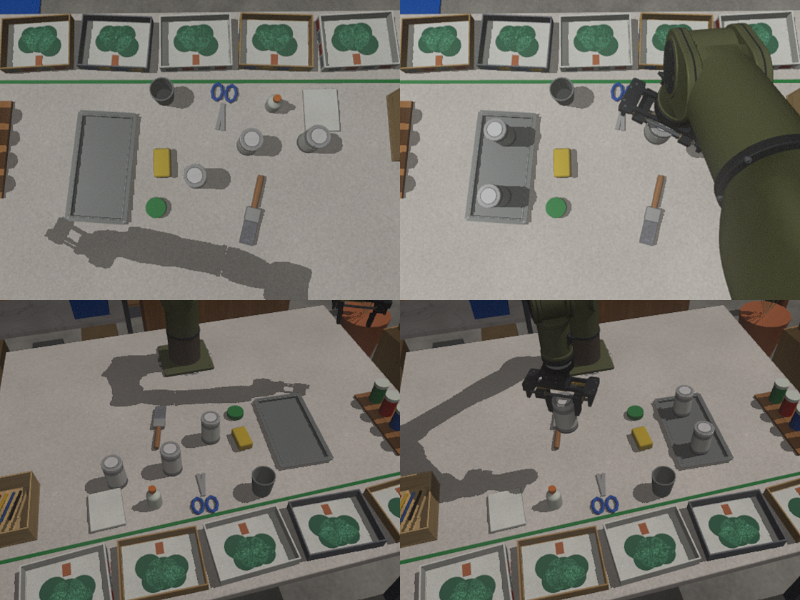

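The right-hand pictures (now) show both light tins standing in the tray at about (495,132) and (488,197). The heavy tin is held upright at about (565,412), its bottom near 0.20 m. Everything else is where it was in the starting pictures on the left.

```bash
python3 -c "from rig import finish_job;print(finish_job())"
```

```text
the job is handed in; nothing more can be done
None
```

The job is handed in at about 34 s: the middle tin was the heaviest (about 0.6 kg, against 0.15–0.2 kg for the others) and is held upright with its bottom about 20 cm up, the two lighter tins stand upright in the tray, and nothing else on the table moved in the final pictures.

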